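Tip the shoehorn out of its tube and put it in the tray

ROBOT

A 6-joint arm with a two-finger parallel gripper is mounted at the origin on the work surface. World frame = base frame: x ahead of the robot, y to its left, z up, the work surface at z = 0. Lengths are in mm, angles in rad, forces in N, time in s.
With the tool pointing down it reaches from about 275 to 750 mm from the base axis. Payload 10.2 kg.
Tool frame: the origin (TCP) lies at the very end of the fingers, on their centre line; the grasp point (between the pads) lies 19 mm behind it (ctrl.grip_depth is the distance from the TCP to the grasp point, in mm); z points along the fingers, x is the direction in which the jaws open and shut, and the axes are right-handed (so a half turn about z gives the same grasp; the last joint's range is limited). The gripper opens to 85 mm and grips with 20 to 120 N. Pads are 22 mm wide; open, the fingers measure 114 mm over their backs; the gripper's body (76 mm by 85 mm) begins 54 mm behind the grasp point. The pads swing forward as they close: fully open they stand 13 mm farther back than shut.
Start: joints at [-1.555, 0.313, 1.498, -0, 1.331, -0.223], TCP at [124.168, -510.111, 231.294] pointing down, gripper open.
Joint ranges: [-2.94, 2.94], [-0.97, 2.17], [0.19, 2.56], [-1.23, 4.37], [0.02, 3.11], [-2.88, 2.88]. Speed limits (rad/s): [2.39, 2.39, 3.01, 3.14, 3.14, 3.14].

INTERFACE

Orientations are given as a unit quaternion [w, x, y, z].
In Python, from rig import ctrl gives the robot as it stands.
- The arm moves only by the tool play_rows, never from a script. Its argument "motion" is a list of rows, each a list of 2 entries, a list of its own where there are three numbers: the shift along the tool's x, y, z in mm, then the turn, a rotation vector about the tool's x, y, z in degrees. A call has 1 to 20 rows; each row shifts and turns the commanded pose from where the row before left it, along the tool's axes as they then stand; what a row does not reach is not made up. A row lasts 1/12 s, in which the tool goes at most 41.7 mm and 7.16 degrees, less where a joint would pass 70% of its speed; a pose out of reach is approached as far as the arm can. A call with a gripper value outside its range is refused whole. "fingers" is the finger opening in mm, from 0 to 85.4, set as the call begins (left out, the last holds). The fingers move at their own pace and stop on an object; "squeeze" is the grip in N (left out, the last holds). Time passes only in rows, so rows that do not move let the fingers close. It gives the time, the measured TCP pose, the force and the opening at its end, in the units of the state.
- ctrl.sense(): the state, without advancing time (a new reading comes with each control period).
- ctrl.capture(name): name is "side" or "top" or "wrist"; returns the picture (480x640x3 uint8, red, green, blue); there is no depth.
- ctrl.get_calibration(name): a dict with "K" (3x3 intrinsics, pixels), "k1" (the pictures are not rectified: a ray, as slopes to the right and down, at radius r is drawn at 1 + k1 r^2 times it, then the intrinsics apply), "R" (3x3) and "t" (3): a world point X has camera coordinates R X + t; the wrist camera has in their place "tool_from_camera" (4x4, takes a point from camera to tool coordinates, whose origin is the TCP and whose axes are the tool frame's). Camera axes: x right, y down, z forward; pixel columns grow to the right and rows downward; lengths in mm; the calibration is good to about 2 mm. A picture is of the moment at which its call begins: read the wrist's pose just before it. get_calibration takes no time and is no camera call.
- ctrl.finish_job(): hands the job in, once; it reports no verdict.
Trained networks look in the newest picture that a camera, given by its name, has taken for a name from the list of things; names that differ only in an ending like _2 or _b are one class to them, and where a whole thing is asked for, a point or a joint stands for the part that bears it (a point fixed in the world has none). Each returns a list of dicts, best first, with "p" (0 to 1); they miss things now and then, are a little off and sometimes report something else, mostly with a low value. They report only what shows in the picture. A call takes as long as a camera call.
- ctrl.spot_in(camera, name): "position" ([column, row] as shares, 0 to 1, of the picture: columns of its width, rows of its height, amid what is visible of it).
The state is a dict: "time_s": time; "joints": joint angles; "dq": joint speeds; "tau": joint torques, N m; "eef_pos": TCP position; "ee_rot": TCP orientation; "force": force on the tool from outside, world axes, zero at the start; "wrist_torque": the same for the moment, N m; "grip_width": opening from 0.0 (shut) to 1.0 (fully open).
Only numpy, scipy, OpenCV 4.12 (cv2) and the standard library are available. Lean on these libraries where they do the work, as an engineer would, in place of code of your own. Each camera call takes 0.05 s, during which the arm holds its last target. There are 200 camera calls.

TASK

The folded pocket shoehorn has slid down inside its bamboo tube. Pick up the tube and tip its mouth down, low over the cabinet top so that the shoehorn slides only part-way out (about 5 cm showing), lay the tube back down level on the cabinet top with that end still showing and let go of it; then grip the showing end, draw the shoehorn out and set it down gently, lying flat, in the top tier of the bamboo tray set. Leave the stapler, pill case, carabiner and fob where they are.

Things in the scene. Friction and masses are not known exactly. Their poses are not given: they have to be found in the camera images.
- tube: Loose square bamboo tube lying level, 150 x 36 wide x 36 high mm, walls 5 mm, 250 g. Origin: centre of its underside; own x runs from the open mouth (-x end) to the closed end (+x end, dark steel cap band 14 mm long). Mouth starts facing the robot's side, within 40 degrees of world -x. The shoehorn begins to slide in it at a tilt of 17 to 26 degrees (35 to 45 is sure) and stays put when level
- tube_mouth (a point): Centre of the tube's mouth: 75 mm from the tube's centre towards -x, 18 mm above its underside
- horn: Loose folding pocket shoehorn, shut: a dark wooden bar 115 long x 22 wide x 22 high mm, steel blade let into its top, 90 g. Lies in the bore, its near end 18 to 28 mm inside the mouth at the start; 4 mm play each way. Falls right out if tipped high up; with the mouth low its end lands on the cabinet top and it stops there. Origin: centre of its underside; own x along the tube's x; balances at its middle
- horn_end (a point): Middle of the end face nearest the mouth, 57.5 mm from the shoehorn's origin towards its -x, 11 mm above its underside
- tray: Bamboo tray set, fixed: three shallow open trays stacked 40 mm apart, 230 (own x) x 170 (own y) mm outside, rim 114 mm above the cabinet top, walls 7 mm. It stands level; origin: centre of its underside
- tray_in (a point): Centre of the top tier's inner floor, about 87 mm above the cabinet top; the clear inside is 216 (own x) x 156 (own y) mm, the walls rise 27 mm above this floor
- stapler: Small black stapler 125 mm long, 55 mm high, a bystander; origin at the centre of its underside
- pillcase: Stainless flask-shaped pill case standing upright, 58 x 22 mm, 87 mm high, a bystander; origin at the centre of its underside
- carabiner: Steel carabiner lying flat, 88 x 46 mm, 8 mm thick, a bystander; origin at its middle on the underside
- fob: Purple plastic key fob lying flat, 55 x 40 mm, 8 mm thick, a bystander, may lie between tube and tray; origin on its underside, in the centre of the round part

How it is judged (in metres and radians):
On the way, in this order (a step that is already met when the one before it is completed fails the run):
1. the tube is held tipped mouth-down by more than 15 degrees and the shoehorn shows at least 25 mm outside the mouth (angle between tube's own x axis and vertical below 1.31 rad and contact force between the fingers and tube above 0.5 N and x of horn_end in the frame of tube_mouth between -0.1 and -0.025 m), for 0.1 s.
2. the tube lies level on the cabinet top, let go, with 25 to 95 mm of the shoehorn showing (angle between tube's own x axis and vertical between 1.49 and 1.65 rad and height (world z) of tube_mouth between 0.01 and 0.026 m and contact force between the fingers and tube below 0.1 N and linear speed of tube below 0.02 m/s and x of horn_end in the frame of tube_mouth between -0.095 and -0.025 m), for 0.2 s.
3. the shoehorn is held by the fingers and drawn fully clear of the mouth while the tube stays lying on the cabinet top (angle between tube's own x axis and vertical between 1.49 and 1.65 rad and height (world z) of tube_mouth between 0.01 and 0.026 m and contact force between the fingers and horn above 0.5 N and distance between horn_end and tube_mouth above 0.113 m), for 0.1 s.
4. the shoehorn is brought down into the top tier, its gripped end within about 20 mm of that tier's floor, still held by the fingers (not dropped) (contact force between the fingers and horn above 0.3 N and z of horn_end in the frame of tray_in between -0.005 and 0.032 m and x of horn in the frame of tray_in between -0.1 and 0.1 m and y of horn in the frame of tray_in between -0.07 and 0.07 m), for 0.04 s.
At the end, for the whole second after the job is handed in: The shoehorn lies at rest on the floor inside the top tier of the tray set, level within about 7 degrees, with its end within about 10 mm of the height at which it rests flat; the empty tube lies level (within 4.5 degrees) and at rest on the cabinet top (angle between tube's own x axis and vertical between 1.49 and 1.65 rad and height (world z) of tube_mouth between 0.01 and 0.026 m and x of horn in the frame of tray_in between -0.1 and 0.1 m and y of horn in the frame of tray_in between -0.07 and 0.07 m and z of horn_end in the frame of tray_in between 0.002 and 0.022 m and angle between horn's own x axis and vertical between 1.45 and 1.69 rad and linear speed of each of horn, tube below 0.02 m/s); the robot touches nothing.
It fails at once if a bystander (stapler, pill case, carabiner or fob) is moved by more than 20 mm (distance of any of stapler, pillcase, carabiner, fob from where it was at the start of the episode above 0.02 m).
It also fails if it takes over 67 s, if anything falls off the work surface, if the arm or the gripper's body presses on something with over 40 N, if the wrist force passes 120 N, or if a joint passes its speed limit or range.

## Working session

There is one attempt and no reset: what is moved stays moved. The work goes in short steps, Python scripts to look and compute and a tool call to move; the robot and the scene stay as the last step left them, time stands still between calls to the robot, and variables do not carry over. Pictures are saved under pics/ and viewed, about 8 in all and at most 12, crops included, and the job is handed in when it is done.

Besides the shell and the picture viewer there is one more tool, called after "Emit:" in YAML: its name, and indented under it one key for each argument. play_rows: Moves the arm, as the interface text tells. Its arguments: {"type":"object","properties":{"motion":{"type":"array"},"fingers":{"type":"number"},"squeeze":{"type":"number"}},"required":["motion"]}

```bash
mkdir -p pics; ls
cat > h.py <<'E'
import numpy as np, cv2
from rig import ctrl
from scipy.spatial.transform import Rotation as R
def q2R(q): return R.from_quat([q[1],q[2],q[3],q[0]]).as_matrix()
def ext(name,s=None):
    c=ctrl.get_calibration(name)
    if name=='wrist':
        s=s or ctrl.sense(); T=np.eye(4); T[:3,:3]=q2R(s['ee_rot']); T[:3,3]=s['eef_pos']
        W=np.linalg.inv(T@np.array(c['tool_from_camera'])); return c,W[:3,:3],W[:3,3]
    return c,np.array(c['R']),np.array(c['t'])
def pix2w(name,u,v,z,s=None):
    c,Rm,t=ext(name,s); K=np.array(c['K'])
    d=np.array([(u-K[0,2])/K[0,0],(v-K[1,2])/K[1,1]]); x=d.copy()
    for _ in range(30): x=d/(1+c['k1']*(x@x))
    r=Rm.T@np.array([x[0],x[1],1]); o=-Rm.T@t
    return o+r*(z-o[2])/r[2]
def w2pix(name,X,s=None):
    c,Rm,t=ext(name,s); K=np.array(c['K']); p=Rm@np.array(X,float)+t; x=p[:2]/p[2]; x=x*(1+c['k1']*(x@x))
    return np.array([K[0,0]*x[0]+K[0,2],K[1,1]*x[1]+K[1,2]])
def snap(name,fn):
    im=np.array(ctrl.capture(name)); cv2.imwrite('pics/'+fn,im[:,:,::-1]); return im
E
python3 - <<'E'
from h import *
np.set_printoptions(precision=1,suppress=True)
s=ctrl.sense();print(s)
ims=[]
for n,zs in (('top',1),('side',1)):
    ims.append(snap(n,n+'1.png'))
    c=ctrl.get_calibration(n);print(n,'cam',-np.array(c['R']).T@np.array(c['t']), c['k1'])
    for o,z in (('tube',36),('tube_mouth',18),('tray',114),('horn',16),('stapler',40),('pillcase',60),('carabiner',8),('fob',8)):
        r=ctrl.spot_in(n,o)[:2]
        for d in r:
            u,v=d['position'][0]*640,d['position'][1]*480
            print(o,round(d['p'],2),round(u),round(v),pix2w(n,u,v,z))
E
```

```text
pics
{'time_s': 0.0, 'joints': array([-1.6,  0.3,  1.5, -0. ,  1.3, -0.2]), 'dq': array([ 0.,  0.,  0.,  0., -0., -0.]), 'tau': array([ -0. , -41.2, -26. ,  -0. ,   0. ,  -0. ]), 'eef_pos': array([ 124.1, -509.8,  230.7]), 'ee_rot': array([-0. ,  0.8, -0.6, -0. ]), 'force': array([-0.1, -0.7,  0.5]), 'wrist_torque': array([ 0.,  0., -0.]), 'grip_width': 0.998426847704833}
top cam [595.1  -0.6 766.7] -0.05837648604427008
tube 0.81 476 274 [ 602.4 -244.8   36. ]
tube_mouth 0.6 475 272 [ 605.8 -249.2   18. ]
tray 0.58 216 267 [618.  166.6 114. ]
horn 0.63 473 269 [ 610.8 -247.4   16. ]
stapler 0.73 295 172 [779.4  52.2  40. ]
pillcase 0.81 435 172 [ 768.9 -177.5   60. ]
carabiner 0.85 230 174 [785.1 170.2   8. ]
fob 0.63 220 269 [618.3 186.8   8. ]
fob 0.58 327 248 [651.7   0.9   8. ]
side cam [ 377.1 -558.9  489.8] -0.015019507895769672
tube 0.9 394 397 [ 596.7 -267.9   36. ]
tube_mouth 0.67 396 396 [ 609.9 -255.5   18. ]
tray 0.98 286 210 [591.9  79.8 114. ]
tray 0.42 470 305 [ 716.  -239.2  114. ]
stapler 0.66 388 237 [768.2  34.   40. ]
stapler 0.18 395 397 [ 596.3 -270.4   40. ]
pillcase 0.87 468 307 [ 759.3 -195.7   60. ]
carabiner 0.65 468 305 [ 808.4 -147.9    8. ]
carabiner 0.56 365 222 [783. 145.   8.]
fob 0.62 337 282 [644.7  -9.6   8. ]
```

View pics/top1.png

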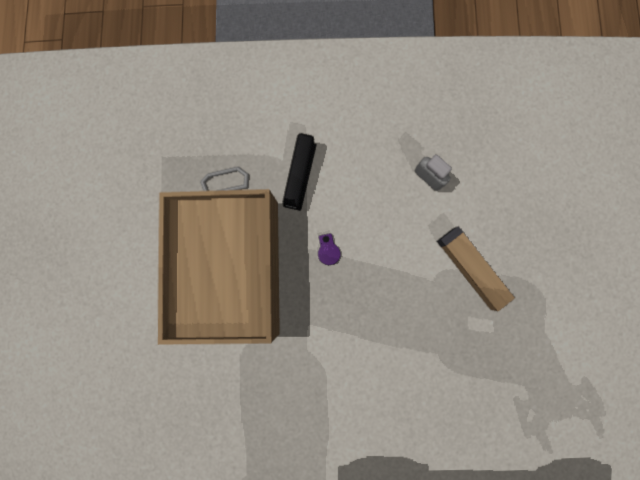

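View pics/side1.png

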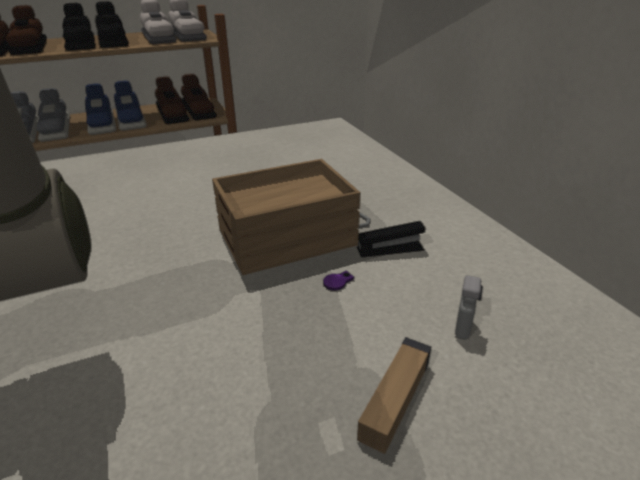

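The top view shows the tube with its cap near (450,237) and its mouth near (505,302), the fob at (329,253), and the tray spanning (160–272, 192–342). The side view agrees. Next I fit box outlines to get accurate poses.

```bash
cat >> h.py <<'E'
def boxpts(x,y,a,x0,x1,w,z0,z1):
    c,s=np.cos(a),np.sin(a)
    return [(x+c*p-s*q,y+s*p+c*q,z) for p in(x0,x1) for q in(-w/2,w/2) for z in(z0,z1)]
def fit(name,mask,p0,dims,s=None):
    from scipy.optimize import minimize
    def cost(p):
        P=np.array([w2pix(name,X,s) for X in boxpts(*p[:2],p[2]/100,*dims)])
        m=np.zeros(mask.shape,np.uint8); cv2.fillConvexPoly(m,cv2.convexHull(np.round(P*16).astype(np.int32)),255,cv2.LINE_AA,4)
        m=m/255.; return 1-np.minimum(m,mask).sum()/np.maximum(m,mask).sum()
    S=np.array([p0]+[np.array(p0)+np.eye(3)[i]*8 for i in range(3)])
    r=minimize(cost,p0,method='Nelder-Mead',options=dict(initial_simplex=S,xatol=.05,fatol=1e-5)); return r.x,r.fun
def brown(im,thr=60):
    h=cv2.cvtColor(im,cv2.COLOR_RGB2HSV); return ((h[...,1]>thr+20)&(h[...,0]<25)).astype(float)
def comp(m,u,v):
    n,l=cv2.connectedComponents(m.astype(np.uint8)); return (l==l[int(v),int(u)]).astype(float)
E
python3 - <<'E'
from h import *
np.set_printoptions(precision=2,suppress=True)
I={n:cv2.imread(f'pics/{n}1.png')[:,:,::-1].copy() for n in('top','side')}
for n,tu,tr in (('top',(478,272),(216,267)),('side',(398,385),(290,235))):
    m=brown(I[n]); a=comp(m,*tu); b=comp(m,*tr); print(n,a.sum(),b.sum())
    print('tube',fit(n,a,[602,-246,70],(-75,61,36,0,36)))
    print('tray',fit(n,b,[618,167,0],(-115,115,170,0,114)))
s=ctrl.sense();print(q2R(s['ee_rot']),s['joints'])
c=ctrl.get_calibration('wrist');print(np.array(c['tool_from_camera']),c['K'])
E
```

```text
top 2109.0 18071.0
tube (array([ 612.42, -249.14,   65.93]), np.float64(0.11720378913496743))
tray (array([620.11, 170.78,   1.39]), np.float64(0.035817647243468365))
side 3609.0 12294.0
tube (array([ 615.07, -247.02,   65.83]), np.float64(0.08697039489706349))
tray (array([621.19, 174.03,  -3.64]), np.float64(0.04703285655531675))
[[ 0.24 -0.97 -0.  ]
 [-0.97 -0.24  0.  ]
 [-0.    0.   -1.  ]] [-1.56  0.31  1.5  -0.    1.33 -0.22]
[[   1.     -0.      0.     -0.4 ]
 [   0.      0.96    0.29  -73.27]
 [  -0.     -0.29    0.96 -142.92]
 [   0.      0.      0.      1.  ]] [[376.36   0.   319.28]
 [  0.   376.36 242.46]
 [  0.     0.     1.  ]]
```

Emit:
play_rows:
  motion:
    - [[0,0,0],[0,0,-5.95]]
    - [[0,0,0],[0,0,-5.95]]
    - [[0,0,0],[0,0,-5.95]]
    - [[0,0,0],[0,0,-5.95]]
    - [[5.8,-34.2,0],[0,0,0]]
    - [[5.8,-34.2,0],[0,0,0]]
    - [[5.8,-34.2,0],[0,0,0]]
    - [[5.8,-34.2,0],[0,0,0]]
    - [[5.8,-34.2,0],[0,0,0]]
    - [[5.8,-34.2,0],[0,0,0]]
    - [[5.8,-34.2,10],[0,0,0]]
    - [[5.8,-34.2,10],[0,0,0]]
    - [[5.8,-34.2,10],[0,0,0]]
    - [[5.8,-34.2,10],[0,0,0]]
    - [[5.8,-34.2,10],[0,0,0]]
    - [[5.8,-34.2,10],[0,0,0]]
    - [[5.8,-34.2,10],[0,0,0]]
    - [[5.8,-34.2,10],[0,0,0]]
    - [[5.8,-34.2,0],[0,0,0]]
    - [[5.8,-34.2,0],[0,0,0]]
  fingers: 60
  squeeze: 50

```text
time_s: 2.57
eef_pos: [616.0, -249.5, 150.5]
ee_rot: [-0.0, 0.897, -0.442, -0.001]
force: [-0.3, -1.1, 0.5]
grip_width: 0.705
```

Emit:
play_rows:
  motion:
    - [[0,0,0],[0,0,0]]
    - [[0,0,0],[0,0,0]]
    - [[0,0,0],[0,0,0]]

```text
time_s: 2.82
eef_pos: [614.5, -250.9, 151.0]
ee_rot: [0.0, 0.897, -0.442, -0.0]
force: [-1.2, 0.4, -0.3]
grip_width: 0.706
```

Run:
```python
from h import *
np.set_printoptions(precision=3,suppress=True)
s=ctrl.sense(); print(s['eef_pos'],s['joints'],s['grip_width']);print(q2R(s['ee_rot']))
im=snap('wrist','w1.png')
p=w2pix('wrist',(613,-248,36),s);print(p)
m=brown(im);a=comp(m,*p);print(a.sum())
cv2.imwrite('pics/w1m.png',np.hstack([im[:,:,::-1],np.repeat((a*255)[...,None],3,2).astype(np.uint8)])[::2,::2].copy())
print(fit('wrist',a,[613,-248,65.9],(-75,61,36,0,36),s))
```

```text
[ 614.484 -250.948  151.028] [-0.564  0.685  1.132 -0.     1.325  0.353] 0.7062713755228491
[[ 0.609 -0.794 -0.001]
 [-0.794 -0.609  0.   ]
 [-0.     0.    -1.   ]]
[315.492 235.658]
9248.0
(array([ 612.796, -248.765,   63.471]), np.float64(0.030761645603585963))
```

View pics/w1m.png

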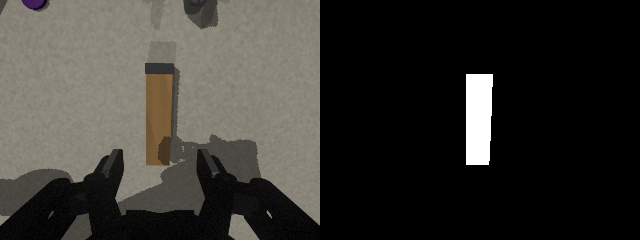

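The wrist view shows the tube cleanly segmented and centred, with its dark cap away from the gripper. The fit agrees with the other cameras to 2 mm, so I descend and grip.

Emit:
play_rows:
  motion:
    - [[-2.7,5,20],[0,0,0]]
    - [[0,0,20],[0,0,0]]
    - [[0,0,20],[0,0,0]]
    - [[0,0,20],[0,0,0]]
    - [[0,0,20],[0,0,0]]
    - [[0,0,15],[0,0,0]]
    - [[0,0,10],[0,0,0]]
    - [[0,0,10],[0,0,0]]
    - [[0,0,10],[0,0,0]]
    - [[0,0,0],[0,0,0]]
    - [[0,0,0],[0,0,0]]

```text
time_s: 3.78
eef_pos: [609.2, -251.8, 6.4]
ee_rot: [-0.0, 0.897, -0.443, -0.0]
force: [0.4, -0.6, 0.2]
grip_width: 0.704
```

Emit:
play_rows:
  motion:
    - [[0,0,0],[0,0,0]]
    - [[0,0,0],[0,0,0]]
    - [[0,0,0],[0,0,0]]
    - [[0,0,0],[0,0,0]]
    - [[0,0,0],[0,0,0]]
    - [[0,0,0],[0,0,0]]
    - [[0,0,0],[0,0,0]]
    - [[0,0,0],[0,0,0]]
    - [[0,0,0],[0,0,0]]
    - [[0,0,0],[0,0,0]]
  fingers: 20
  squeeze: 60

```text
time_s: 4.62
eef_pos: [609.8, -251.9, 7.5]
ee_rot: [0.0, 0.897, -0.442, 0.001]
force: [-1.5, 0.4, 5.5]
grip_width: 0.411
```

Emit:
play_rows:
  motion:
    - [[0,0,-5],[0,0,0]]
    - [[0,0,-8],[0,0,0]]
    - [[0,0,-5],[0,0,0]]
    - [[0,0,-6],[5,0,0]]
    - [[0,-0.5,-6],[5,0,0]]
    - [[0,-1.1,-6],[5,0,0]]
    - [[0,-1.6,-5.9],[5,0,0]]
    - [[0,-2.1,-5.7],[5,0,0]]
    - [[0,-2.5,-5.3],[5,0,0]]
    - [[0,-2.9,-5],[5,0,0]]
    - [[0,-3.2,-4.6],[5,0,0]]
    - [[0,0,0],[0,0,0]]
    - [[0,0,0],[0,0,0]]
    - [[0,0,0],[0,0,0]]
    - [[0,0,0],[0,0,0]]
    - [[0,0,0],[0,0,0]]

```text
time_s: 5.95
eef_pos: [609.8, -251.1, 72.1]
ee_rot: [-0.306, 0.843, -0.415, 0.151]
force: [0.8, -0.3, -1.8]
grip_width: 0.412
```

Run:
```python
from h import *
np.set_printoptions(precision=3,suppress=True)
s=ctrl.sense(); print(s['eef_pos'],s['joints'],s['force'],s['grip_width']);Rm=q2R(s['ee_rot']);print(Rm)
mo=s['eef_pos']+Rm@[0,70.8,-10.5];print('mouth',mo)
im=snap('side','s2.png'); p=w2pix('side',mo);print(p)
u,v=int(p[0]),int(p[1]); y0=min(max(v-110,0),260);x0=min(max(u-130,0),380); c=im[y0:y0+220,x0:x0+260,::-1]; print(x0,y0)
cv2.imwrite('pics/s2c.png',cv2.resize(c,None,fx=2.5,fy=2.5,interpolation=2))
```

```text
[ 609.75  -251.087   72.053] [-0.828  0.709  1.496  0.83   1.048 -0.387] [ 0.831 -0.331 -1.802] 0.41217024278561765
[[ 0.61  -0.608  0.509]
 [-0.793 -0.468  0.391]
 [ 0.001 -0.642 -0.767]]
mouth [ 561.385 -288.31    34.661]
[376.158 422.728]
246 260
```

View pics/s2c.png

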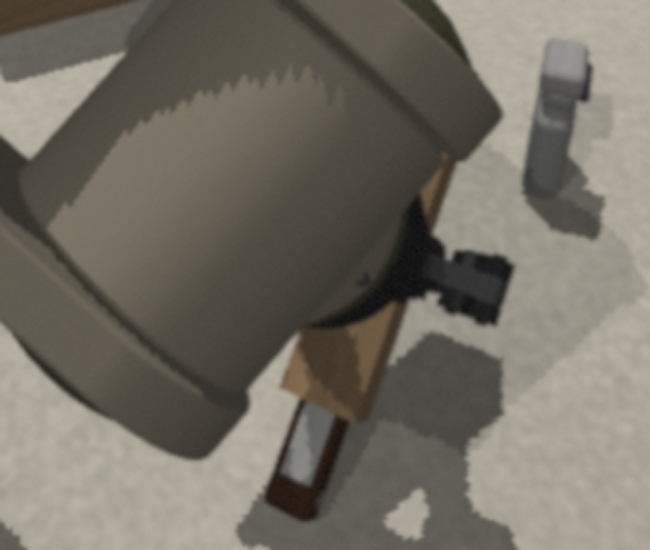

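The side crop shows the horn about 38 mm out with its end on the cabinet top. I raise about 8 mm so that roughly 50 mm shows.

Emit:
play_rows:
  motion:
    - [[0,-1.3,-1.5],[0,0,0]]
    - [[0,-1.3,-1.5],[0,0,0]]
    - [[0,-1.3,-1.5],[0,0,0]]
    - [[0,-1.3,-1.5],[0,0,0]]
    - [[0,0,0],[0,0,0]]
    - [[0,0,0],[0,0,0]]
    - [[0,0,0],[0,0,0]]
    - [[0,0,0],[0,0,0]]

```text
time_s: 6.67
eef_pos: [609.4, -251.5, 79.7]
ee_rot: [-0.307, 0.843, -0.416, 0.151]
force: [0.8, 0.0, -2.1]
grip_width: 0.409
```

Run:
```python
from h import *
np.set_printoptions(precision=3,suppress=True)
s=ctrl.sense(); print(s['eef_pos'],s['force']);Rm=q2R(s['ee_rot']);print(Rm[2])
mo=s['eef_pos']+Rm@[0,70.8,-10.5];print('mouth',mo)
im=snap('side','s3.png')
c=im[370:480,300:430,::-1].copy()
for L in (0,30,40,50,60):
    p=w2pix('side',s['eef_pos']+Rm@[0,70.8+L,-8.5]); print(L,p); cv2.circle(c,(int(p[0]-300),int(p[1]-370)),0,(0,255,0),-1)
cv2.imwrite('pics/s3c.png',cv2.resize(c,None,fx=4,fy=4,interpolation=0))
```

```text
[ 609.382 -251.527   79.716] [ 0.817  0.023 -2.147]
[-0.    -0.643 -0.766]
mouth [ 560.982 -288.629   42.25 ]
0 [376.756 418.838]
30 [367.574 445.673]
40 [364.46  454.763]
50 [361.32  463.927]
60 [358.152 473.164]
```

View pics/s3c.png

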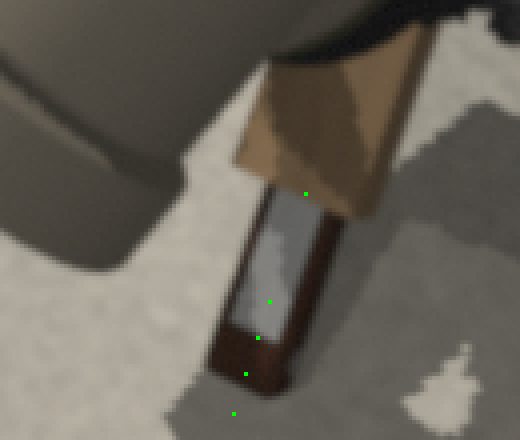

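About 50 mm shows, with the end face near the 50 mm marker. Now I rotate back about the horn's contact point.

Emit:
play_rows:
  motion:
    - [[0,0.1,5.3],[-2.5,0,0]]
    - [[0,0.1,5.3],[-2.5,0,0]]
    - [[0,0.1,5.3],[-2.5,0,0]]
    - [[0,0.1,5.3],[-2.5,0,0]]
    - [[0,0.1,5.2],[-2.5,0,0]]
    - [[0,0.1,5.2],[-2.5,0,0]]
    - [[0,0.1,5.2],[-2.5,0,0]]
    - [[0,0.1,5.2],[-2.5,0,0]]
    - [[0,0.1,5.2],[-2.5,0,0]]
    - [[0,0.1,5.2],[-2.5,0,0]]
    - [[0,0,2],[-2.5,0,0]]
    - [[0,0,2],[-2.5,0,0]]
    - [[0,0,5.2],[-2.5,0,0]]
    - [[0,0,5.2],[-2.5,0,0]]
    - [[0,0,3.5],[-2.5,0,0]]
    - [[0,0,3.5],[-2.5,0,0]]
    - [[0,0,0],[0,0,0]]
    - [[0,0,0],[0,0,0]]
    - [[0,0,0],[0,0,0]]

```text
time_s: 8.3
eef_pos: [630.8, -235.1, 12.6]
ee_rot: [-0.001, 0.897, -0.443, 0.0]
force: [0.7, -0.0, -3.7]
grip_width: 0.413
```

Run:
```python
from h import *
np.set_printoptions(precision=3,suppress=True)
s=ctrl.sense(); print(s['eef_pos'],s['force']);Rm=q2R(s['ee_rot']);print(Rm)
```

```text
[ 630.848 -235.098   12.599] [ 0.675 -0.002 -3.677]
[[ 0.608 -0.794  0.001]
 [-0.794 -0.608  0.001]
 [-0.    -0.001 -1.   ]]
```

Emit:
play_rows:
  motion:
    - [[0,0,2],[0,0,0]]
    - [[0,0,1.5],[0,0,0]]
    - [[0,0,1.3],[0,0,0]]
    - [[0,0,0],[0,0,0]]
    - [[0,0,0],[0,0,0]]

```text
time_s: 8.72
eef_pos: [630.9, -235.1, 7.8]
ee_rot: [-0.0, 0.897, -0.443, -0.0]
force: [0.3, -0.3, -4.4]
grip_width: 0.412
```

Emit:
play_rows:
  motion:
    - [[0,0,0.6],[0,0,0]]
    - [[0,0,0],[0,0,0]]
    - [[0,0,0.5],[0,0,0]]
    - [[0,0,0],[0,0,0]]
    - [[0,0,0],[0,0,0]]

```text
time_s: 9.13
eef_pos: [631.1, -235.1, 7.5]
ee_rot: [0.0, 0.897, -0.442, 0.0]
force: [-4.6, 0.6, 5.8]
grip_width: 0.411
```

Emit:
play_rows:
  motion:
    - [[0,0,0],[0,0,0]]
    - [[0,0,0],[0,0,0]]
    - [[0,0,0],[0,0,0]]
    - [[0,0,0],[0,0,0]]
    - [[0,0,0],[0,0,0]]
    - [[0,0,0],[0,0,0]]
    - [[0,0,-10],[0,0,0]]
    - [[0,0,-20],[0,0,0]]
    - [[0,0,-30],[0,0,0]]
    - [[0,0,-30],[0,0,0]]
    - [[0,0,-30],[0,0,0]]
    - [[0,0,-20],[0,0,0]]
    - [[0,0,-10],[0,0,0]]
    - [[0,0,0],[0,0,0]]
    - [[0,0,0],[0,0,0]]
    - [[0,0,0],[0,0,0]]
  fingers: 60

```text
time_s: 10.47
eef_pos: [630.4, -234.7, 154.8]
ee_rot: [-0.0, 0.897, -0.442, -0.002]
force: [-0.9, -0.7, -0.7]
grip_width: 0.706
```

Run:
```python
from h import *
np.set_printoptions(precision=3,suppress=True)
s=ctrl.sense(); print(s['eef_pos'],s['force']);Rm=q2R(s['ee_rot']);print(Rm[:,1])
im=snap('wrist','w4.png')
p=w2pix('wrist',(633,-232,36),s)
a=comp(brown(im),*p);x,f=fit('wrist',a,[633,-232,65.5],(-75,61,36,0,36),s);print(a.sum(),x,f)
d=np.array([np.cos(x[2]/100),np.sin(x[2]/100)])
for L in (0,25,50,75): 
    q=w2pix('wrist',[*(x[:2]-d*(75+L)),27],s);print(L,q)
ts=snap('side','s4.png')
b=comp(brown(ts),*w2pix('side',(633,-232,36)));print(b.sum(),fit('side',b,x,(-75,61,36,0,36)))
cv2.imwrite('pics/c4.png',np.hstack([im[60:480,160:480,::-1],ts[200:480,260:500,::-1][:280].repeat(1,0) if 0 else cv2.resize(ts[200:480,260:500,::-1],(360,420))]))
```

```text
[ 630.375 -234.677  154.802] [-0.942 -0.73  -0.727]
[-0.794 -0.608  0.001]
9715.0 [ 634.371 -232.043   63.825] 0.07872696024167936
0 [319.325 316.312]
25 [318.854 343.491]
50 [318.409 369.212]
75 [317.986 393.537]
3490.0 (array([ 636.582, -230.264,   66.473]), np.float64(0.24262648868995285))
```

View pics/c4.png

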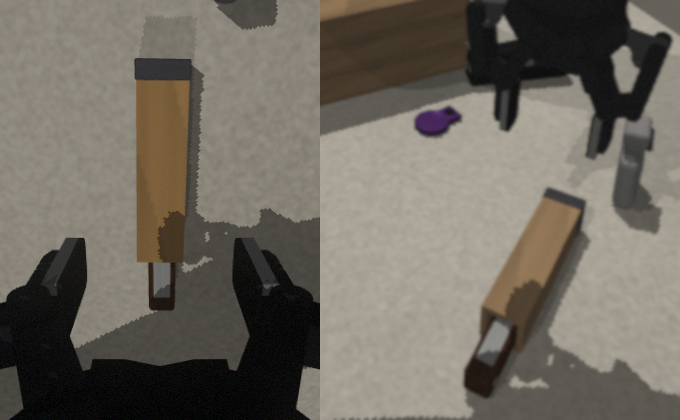

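Level tube, released; about 50 mm of horn shows (the end is at row ~369 in the wrist view, as predicted). Now I grip the showing end.

Emit:
play_rows:
  motion:
    - [[0.5,25,0],[0,0,0]]
    - [[0.5,25,0],[0,0,0]]
    - [[0.5,25,0],[0,0,0]]
    - [[0,25,0],[0,0,0]]
    - [[0,0,20],[0,0,0]]
    - [[0,0,25],[0,0,0]]
    - [[0,0,25],[0,0,0]]
    - [[0,0,25],[0,0,0]]
    - [[0,0,20],[0,0,0]]
    - [[0,0,12],[0,0,0]]
    - [[0,0,10],[0,0,0]]
    - [[0,0,8],[0,0,0]]
    - [[0,0,0],[0,0,0]]
    - [[0,0,0],[0,0,0]]
  fingers: 45
  squeeze: 40

```text
time_s: 11.73
eef_pos: [552.8, -297.2, 12.1]
ee_rot: [0.0, 0.897, -0.442, 0.0]
force: [-0.9, 0.2, 0.3]
grip_width: 0.526
```

Emit:
play_rows:
  motion:
    - [[0,0,0],[0,0,0]]
    - [[0,0,0],[0,0,0]]
    - [[0,0,0],[0,0,0]]
    - [[0,0,0],[0,0,0]]
    - [[0,0,0],[0,0,0]]
    - [[0,0,0],[0,0,0]]
    - [[0,0,0],[0,0,0]]
    - [[0,0,0],[0,0,0]]
    - [[0,0,0],[0,0,0]]
  fingers: 8

```text
time_s: 12.48
eef_pos: [552.9, -297.4, 12.6]
ee_rot: [0.0, 0.897, -0.442, 0.001]
force: [-0.7, -0.3, 6.2]
grip_width: 0.248
```

The grip is a bit high (TCP at 12.6), so I regrip about 5 mm lower.

Emit:
play_rows:
  motion:
    - [[0,0,0],[0,0,0]]
    - [[0,0,0],[0,0,0]]
    - [[0,0,0],[0,0,0]]
    - [[0,0,0],[0,0,0]]
    - [[0,0,2.5],[0,0,0]]
    - [[0,0,2],[0,0,0]]
    - [[0,0,0],[0,0,0]]
    - [[0,0,0],[0,0,0]]
  fingers: 40

```text
time_s: 13.15
eef_pos: [552.4, -297.0, 6.9]
ee_rot: [-0.0, 0.897, -0.442, -0.0]
force: [0.2, -0.2, 0.5]
grip_width: 0.463
```

Emit:
play_rows:
  motion:
    - [[0,0,0],[0,0,0]]
    - [[0,0,0],[0,0,0]]
    - [[0,0,0],[0,0,0]]
    - [[0,0,0],[0,0,0]]
    - [[0,0,0],[0,0,0]]
    - [[0,0,0],[0,0,0]]
    - [[0,0,0],[0,0,0]]
    - [[0,0,0],[0,0,0]]
  fingers: 8
  squeeze: 50

```text
time_s: 13.82
eef_pos: [552.6, -297.1, 7.4]
ee_rot: [0.0, 0.897, -0.442, 0.0]
force: [-0.5, 0.3, 2.0]
grip_width: 0.245
```

Emit:
play_rows:
  motion:
    - [[0,3,-0.5],[0,0,0]]
    - [[0,5,-0.5],[0,0,0]]
    - [[0,6,0],[0,0,0]]
    - [[0,6,0],[0,0,0]]
    - [[0,6,0],[0,0,0]]
    - [[0,6,0],[0,0,0]]
    - [[0,6,0],[0,0,0]]
    - [[0,6,0],[0,0,0]]
    - [[0,6,0],[0,0,0]]
    - [[0,6,0],[0,0,0]]
    - [[0,6,0],[0,0,0]]
    - [[0,6,0],[0,0,0]]
    - [[0,6,0],[0,0,0]]
    - [[0,6,0],[0,0,0]]
    - [[0,6,0],[0,0,0]]
    - [[0,6,0],[0,0,0]]
    - [[0,0,0],[0,0,0]]
    - [[0,0,0],[0,0,0]]
    - [[0,0,0],[0,0,0]]

```text
time_s: 15.4
eef_pos: [479.7, -352.9, 8.3]
ee_rot: [-0.0, 0.897, -0.442, 0.0]
force: [0.6, 0.5, -1.6]
grip_width: 0.242
```

Run:
```python
from h import *
np.set_printoptions(precision=3,suppress=True)
s=ctrl.sense(); print(s['eef_pos'],s['force'],s['grip_width'],s['joints'])
im=snap('wrist','w5.png');tp=snap('top','t5.png')
cv2.imwrite('pics/c5.png',np.hstack([im[60:480,160:480,::-1],cv2.resize(tp[200:440,400:640,::-1],(420,420))]))
```

```text
[ 479.67  -352.942    8.253] [ 0.61   0.511 -1.602] 0.24151745603840802 [-0.831  0.717  1.494  0.     0.931  0.086]
```

View pics/c5.png

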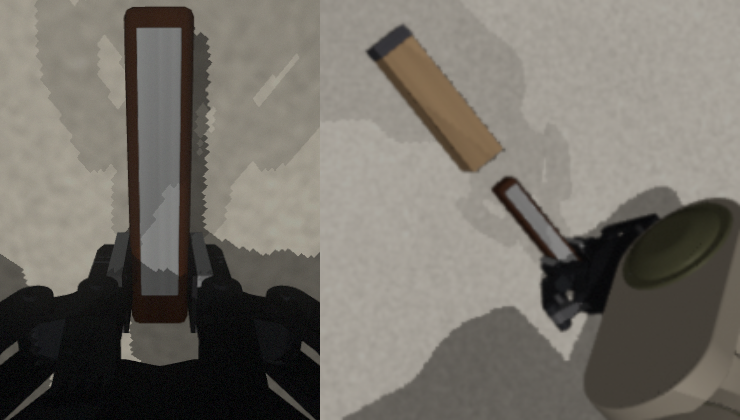

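The horn is clear of the tube, gripped and level, and the tube lies undisturbed. Next I lift, turn it along the tray and carry it over.

Emit:
play_rows:
  motion:
    - [[0,0,-10],[0,0,0]]
    - [[0,0,-20],[0,0,0]]
    - [[0,0,-25],[0,0,0]]
    - [[0,0,-30],[0,0,0]]
    - [[0,0,-30],[0,0,0]]
    - [[0,0,-30],[0,0,0]]
    - [[0,0,-20],[0,0,0]]
    - [[0,0,-5],[0,0,0]]
    - [[0,0,0],[0,0,3]]
    - [[0,0,0],[0,0,4.5]]
    - [[0,0,0],[0,0,5]]
    - [[0,0,0],[0,0,5]]
    - [[0,0,0],[0,0,5]]
    - [[0,0,0],[0,0,5]]
    - [[0,0,0],[0,0,4.5]]
    - [[0,0,0],[0,0,3.5]]
    - [[0,0,0],[0,0,2]]
    - [[0,0,0],[0,0,0]]

```text
time_s: 17.0
eef_pos: [479.3, -352.6, 177.3]
ee_rot: [0.0, -0.707, 0.708, 0.001]
force: [0.2, -0.0, -0.9]
grip_width: 0.245
```

Emit:
play_rows:
  motion:
    - [[-10,-2,0],[0,0,0]]
    - [[-20,-4,0],[0,0,0]]
    - [[-30,-5.8,0],[0,0,0]]
    - [[-30,-5.8,0],[0,0,0]]
    - [[-30,-5.8,0],[0,0,0]]
    - [[-30,-5.8,0],[0,0,0]]
    - [[-30,-5.8,0],[0,0,0]]
    - [[-30,-5.8,0],[0,0,0]]
    - [[-30,-5.8,0],[0,0,0]]
    - [[-30,-5.8,0],[0,0,0]]
    - [[-30,-5.8,0],[0,0,0]]
    - [[-30,-5.8,0],[0,0,0]]
    - [[-30,-5.8,0],[0,0,0]]
    - [[-30,-5.8,0],[0,0,0]]
    - [[-30,-5.8,0],[0,0,0]]
    - [[-30,-5.8,0],[0,0,0]]
    - [[-30,-5.8,0],[0,0,0]]
    - [[-30,-5.8,0],[0,0,0]]
    - [[-15,-3,0],[0,0,0]]
    - [[0,0,0],[0,0,0]]

```text
time_s: 18.67
eef_pos: [580.9, 175.1, 177.7]
ee_rot: [0.0, 0.709, -0.706, -0.0]
force: [-0.8, -0.3, -1.7]
grip_width: 0.245
```

Emit:
play_rows:
  motion:
    - [[0,0,0],[0,0,0]]
    - [[0,0,0],[0,0,0]]
    - [[0,0,0],[0,0,0]]

```text
time_s: 18.92
eef_pos: [581.4, 170.8, 178.2]
ee_rot: [-0.0, -0.707, 0.708, -0.0]
force: [0.1, -0.3, -1.0]
grip_width: 0.248
```

Run:
```python
from h import *
np.set_printoptions(precision=3,suppress=True)
s=ctrl.sense(); print(s['eef_pos'],s['force'],s['grip_width'],s['joints']);print(q2R(s['ee_rot']))
im=snap('wrist','w6.png');tp=snap('side','s6.png')
for X in ((620.6,172,87),(620.6-108,172-78,114),(620.6+108,172+78,114),(620.6+108,172-78,114)): print(w2pix('wrist',X,s))
cv2.imwrite('pics/c6.png',np.hstack([cv2.resize(im[:,:,::-1],(480,360)),cv2.resize(tp[100:340,130:370,::-1],(320,320))[:,:].copy() if 0 else cv2.resize(tp[100:340,150:390,::-1],(310,360))]))
```

```text
[581.416 170.776 178.23 ] [ 0.105 -0.285 -1.028] 0.24816187081466065 [ 0.093  0.533  1.314 -0.     1.295  1.665]
[[-0.001 -1.    -0.   ]
 [-1.     0.001 -0.   ]
 [ 0.     0.    -1.   ]]
[317.657 186.104]
[438.972 360.216]
[159.452 -20.929]
[474.373 -21.756]
```

View pics/c6.png

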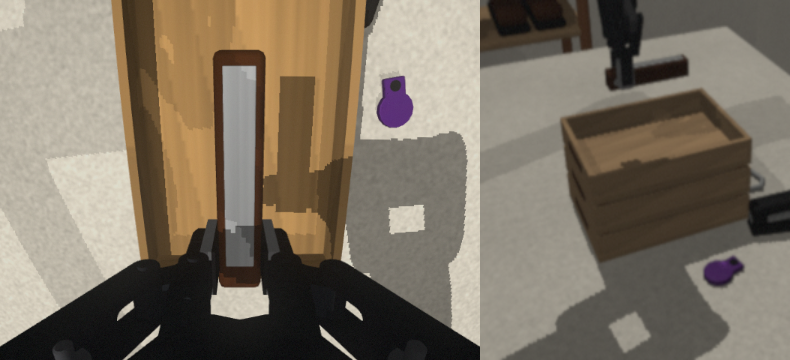

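Centred over the tray and aligned. I descend, then creep down to contact.

Emit:
play_rows:
  motion:
    - [[0,0,8],[0,0,0]]
    - [[0,0,15],[0,0,0]]
    - [[0,0,18],[0,0,0]]
    - [[0,0,15],[0,0,0]]
    - [[0,0,12],[0,0,0]]
    - [[0,0,8],[0,0,0]]
    - [[0,0,5],[0,0,0]]
    - [[0,0,3],[0,0,0]]
    - [[0,0,0],[0,0,0]]
    - [[0,0,0],[0,0,0]]

```text
time_s: 19.85
eef_pos: [581.8, 171.9, 94.8]
ee_rot: [0.0, -0.707, 0.707, -0.0]
force: [0.6, 0.2, -1.2]
grip_width: 0.247
```

Emit:
play_rows:
  motion:
    - [[0,0,1.5],[0,0,0]]
    - [[0,0,1.5],[0,0,0]]
    - [[0,0,0],[0,0,0]]
    - [[0,0,0],[0,0,0]]

```text
time_s: 20.18
eef_pos: [581.5, 171.9, 91.3]
ee_rot: [0.0, -0.707, 0.707, -0.0]
force: [0.1, 0.4, -1.5]
grip_width: 0.241
```

Emit:
play_rows:
  motion:
    - [[0,0,1],[0,0,0]]
    - [[0,0,0],[0,0,0]]
    - [[0,0,0.8],[0,0,0]]
    - [[0,0,0],[0,0,0]]
    - [[0,0,0],[0,0,0]]

```text
time_s: 20.6
eef_pos: [581.6, 172.0, 89.5]
ee_rot: [0.0, -0.707, 0.707, -0.0]
force: [0.7, -0.1, -0.5]
grip_width: 0.24
```

Near contact. I release slowly and back off.

Emit:
play_rows:
  motion:
    - [[0,0,0],[0,0,0]]
    - [[0,0,0],[0,0,0]]
    - [[0,0,0],[0,0,0]]
    - [[0,0,0],[0,0,0]]
    - [[0,0,0],[0,0,0]]
    - [[0,0,0],[0,0,0]]
    - [[0,0,-8],[0,0,0]]
    - [[0,0,-20],[0,0,0]]
    - [[0,0,-30],[0,0,0]]
    - [[0,0,-30],[0,0,0]]
    - [[0,0,-30],[0,0,0]]
    - [[0,0,-20],[0,0,0]]
    - [[0,0,-10],[0,0,0]]
    - [[0,0,0],[0,0,0]]
    - [[0,0,0],[0,0,0]]
    - [[0,0,0],[0,0,0]]
  fingers: 45

```text
time_s: 21.93
eef_pos: [580.9, 171.8, 235.6]
ee_rot: [-0.001, -0.707, 0.707, 0.001]
force: [-0.6, -0.1, -0.5]
grip_width: 0.531
```

Run:
```python
from h import *
np.set_printoptions(precision=3,suppress=True)
s=ctrl.sense(); print(s['time_s'],s['eef_pos'],s['force'],s['grip_width'])
im=snap('wrist','w7.png');tp=snap('side','s7.png')
t=snap('top','t7.png')
for o,z in (('stapler',40),('pillcase',60),('carabiner',8),('fob',8)):
    for d in ctrl.spot_in('top',o)[:2]: print(o,d['p'],pix2w('top',d['position'][0]*640,d['position'][1]*480,z))
cv2.imwrite('pics/c7.png',np.hstack([cv2.resize(im[:,:,::-1],(400,300)),cv2.resize(tp[:,:,::-1],(400,300))]))
```

```text
21.9333 [580.928 171.846 235.636] [-0.578 -0.062 -0.536] 0.5309700058638097
stapler 0.76 [783.62   48.604  40.   ]
pillcase 0.59 [ 770.406 -175.805   60.   ]
carabiner 0.84 [784.811 179.452   8.   ]
fob 0.73 [652.109   0.737   8.   ]
```

View pics/c7.png

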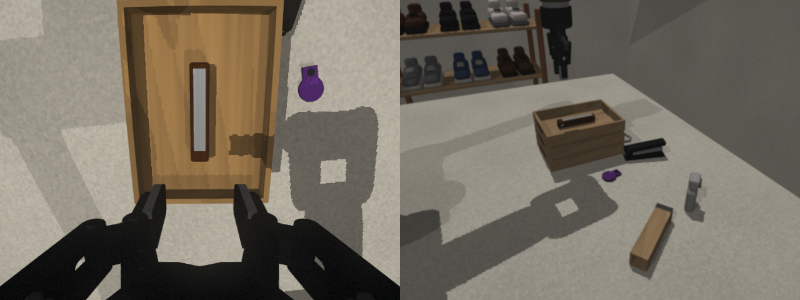

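The horn lies flat, centred in the top tier. The tube is level on the cabinet top, the bystanders are in place and the gripper is clear, so I hand in.

```bash
python3 -c "
from rig import ctrl
print(ctrl.finish_job())"
```

```text
the job is handed in; nothing more can be done
None
```

I did the job in about 22 s of robot time and handed it in; the rig gives no verdict.

- **Tipping:** I tipped the tube 40° mouth-down, low over the cabinet top, until about 50 mm of the shoehorn showed. I then laid the tube back level and let go of it.
- **Drawing out:** My first grip on the showing end was about 5 mm too high, so I opened and gripped again lower. The shoehorn then came fully clear while the tube stayed lying on the cabinet top.
- **Placing:** I lowered it, still gripped, to about floor height in the top tier before releasing.

In the last pictures the shoehorn lies flat near the middle of the top tier, the empty tube lies level and the gripper is clear of everything. The detected positions of the stapler, pill case and fob were within about 6 mm of the start. The carabiner's read 9 mm off, likely because the tray hides part of it, and it was never approached.

One check disagreed: after I laid the tube down, the side-camera outline fit was poor (mismatch 0.24). The wrist-camera fit and the arm's own position agreed closely, so I used those.

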